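# Find the hidden catch and pop the battery hatch

### The arm

A 7-joint arm with a two-finger parallel gripper is mounted at the origin on the work surface. World frame = base frame: x ahead of the robot, y to its left, z up, the work surface at z = 0. Lengths are in mm, angles in rad, forces in N, time in s.
With the tool pointing down it reaches from about 400 to 925 mm from the base axis. Payload 5.6 kg.
Tool frame: the origin (TCP) lies midway between the tips of the shut fingers; the grasp point (between the pads) lies 19 mm behind it; z points along the fingers, y is the direction in which the jaws open and shut (so a half turn about z gives the same grasp; the last joint's range is limited). The gripper opens to 85 mm and grips with 20 to 120 N. Pads are 22 mm wide; open, the fingers measure 114 mm over their backs; the gripper's body (76 mm by 85 mm) begins 54 mm behind the grasp point. The pads swing forward as they close: fully open they stand 13 mm farther back than shut.
Start: joints at [-1.183, 0.468, -0.012, 1.603, 0.006, 1.071, -0.056], TCP at [271.478, 590.6, 231.29] pointing down, gripper open.
Joint ranges: [-2.53, 2.53], [-0.31, 2.02], [-1.57, 1.55], [0.28, 2.44], [-1.29, 4.43], [0.15, 1.84], [-2.92, 2.92]. Speed limits (rad/s): [2.57, 2.57, 3.14, 3.14, 3.14, 3.14, 3.14].

### API

Orientations are given as a rotation vector (axis times angle).
In Python, from rig import get_state, camera, close_job gives the robot as it stands.
- The arm moves only by the tool send_rows, never from a script. Its argument "deltas" is one flat list of numbers, 7 for each row, row after row: the shift along the tool's x, y, z in m, then the turn, a rotation vector about the tool's x, y, z in rad, then the opening, from -1 (shut) to 1 (fully open). A call has 1 to 20 rows; each row shifts and turns the pose as measured when the row begins, along the tool's axes as they then stand; what a row does not reach is not made up. A row lasts 1/12 s, in which the tool goes at most 41.7 mm and 7.16 degrees, less where a joint would pass 70% of its speed; a pose out of reach is approached as far as the arm can. A call is refused whole if a number of a shift passes 0.0417 or a number of a turn 0.125, either way. A call with a gripper value outside its range is refused whole. The fingers move at their own pace and stop on an object; the grip force is fixed at half the most. Time passes only in rows, so rows that do not move let the fingers close. It gives the time, the measured TCP pose, the force and the opening at its end, in the units of the state.
- get_state(): the state, without advancing time (a new reading comes with each control period).
- camera(name): name is "scene" or "top" or "wrist"; returns a dict with "image" (384x512x3 uint8, blue, green, red), "fx", "fy", "cx", "cy" (pixels), "xyz" and "rotation" of the camera in the world; the wrist camera has in their place "mount" (4x4, takes a point from camera to tool coordinates, whose origin is the TCP and whose axes are the flange's). Camera axes: x right, y down, z forward; pixel columns grow to the right and rows downward; lengths in mm; the calibration is good to about 2 mm. The wrist camera is an equidistant fisheye: a pixel r from the principal point sees the ray r / f radians off the axis. A picture is of the moment at which its call begins: read the wrist's pose just before it. There is no depth.
- close_job(): hands the job in, once; it reports no verdict.
The state is a dict: "time_s": time; "qpos": joint angles; "joint_vel": joint speeds; "effort": joint torques, N m; "position": TCP position; "orientation": TCP orientation; "ft_force": force on the tool from outside, world axes, zero at the start; "wrist_torque": the same for the moment, N m; "gripper_width": finger opening in mm.
Only numpy, scipy, OpenCV 4.12 (cv2) and the standard library are available. Lean on these libraries where they do the work, as an engineer would, in place of code of your own. Each camera call takes 0.05 s, during which the arm holds its last target.

### The job

Open the battery hatch of the emergency-lighting unit on the shop counter: one of the six identical square modules in its face is a hidden push catch, the other five are fixed blanks. With the fingertips feel gently from module to module until one gives, press that one fully in so that the hatch pops up and stays up, then draw back. Do not touch the hatch itself, and grasp, lift or disturb nothing.

Things in the scene. Friction and masses are not known exactly. Their poses are not given: they have to be found in the camera images.
- unit: Battery unit: a fixed grey box with a flat white face, lying level on its back, 250 mm (its x) by 190 mm (its y), 75 mm high. Origin at the centre of its underside on the counter; x points away from the robot (some yaw), z up. The half of the face nearer the robot (-x) holds the six modules, the far half the hatch. Pressing anything with more than 60 N would crack it.
- modules_center (a point): Middle of the six modules, on the face, 75 mm up (unit x = -57 mm), axes as the unit's. Two rows of three: centres at x = -26 and +26 mm, y = -52, 0 and +52 mm from here. White, 46 mm square in 48 mm square openings, tops sunk 2 mm (73 mm height), all alike. One is the catch, a different one each time; the five blanks are rigid.
- catch (a joint): How far the hidden catch is in, m: 0 out, 0.006 fully in (top then 67 mm high). Its place is not told. It resists with about 6 N, snaps over past half-way and stays in by itself; pressed less than half-way it springs back. 10 N is plenty.
- hatch (a joint): Opening angle of the hatch, rad: 0 shut, 0.6 popped up. Hinged along its edge nearer the modules (unit x = 19 mm); the far edge rises about 50 mm. Linked to the catch: it rises 0.1 rad per mm of catch travel. Pushed shut, it sends the catch back out.
- hatch_center (a point): Middle of the hatch's upper face, 45 mm from its hinge; z is its normal. Grey flap, 89 mm (x) by 140 mm (y), 4 mm thick, flush with the face when shut.
- tape: Black roll of tape lying flat, 90 mm across, 19 mm high, origin under its centre. Loose bystander.
- carton: Yellow carton 60 x 50 mm, 75 mm high, origin at the centre of its underside. Loose bystander.
- jar: Glass jar with a red lid, 60 mm across, 80 mm high, origin at the centre of its underside. Loose bystander.
- driver: Screwdriver with a green handle, lying on the counter, about 0.2 m long along its x. Loose bystander.

How it is judged:
By the outcome, as a careful person would: the job done as asked, in the order asked, and still so for the second after the job is handed in, with the robot touching nothing.
It also fails if it takes over 58 s, if anything falls off the work surface, if the arm or the gripper's body presses on something with over 40 N, if the wrist force passes 120 N, or if a joint passes its speed limit or range.

## Working session

There is one attempt and no reset: what is moved stays moved. The work goes in short steps, Python scripts to look and compute and a tool call to move; the robot and the scene stay as the last step left them, time stands still between calls to the robot, and variables do not carry over. Pictures are saved under pics/ and viewed, and the job is handed in when it is done.

Besides the shell and the picture viewer there is one more tool, called after "Call:" by a JSON object that holds its "fn" and its "kwargs", one argument or row to a line. send_rows: Moves the arm, as the interface text tells. Its arguments: {"type":"object","properties":{"deltas":{"type":"array","items":{"type":"number"}}},"required":["deltas"]}

```bash
mkdir -p pics; ls; python3 - <<'E'
from rig import get_state, camera
import cv2
s=get_state();print(s)
for n in("scene","top","wrist"):
    c=camera(n);cv2.imwrite(f"pics/{n}0.png",c["image"]);print(n,{k:v for k,v in c.items() if k!="image"})
E
```

```text
pics
{'time_s': 0.0, 'qpos': array([-1.18301551,  0.46839854, -0.01159026,  1.60368472,  0.00599732,
        1.07140971, -0.05630702]), 'joint_vel': array([-0.00082828, -0.00052818,  0.0004151 , -0.00074605,  0.00077534,
       -0.00091301, -0.00106944]), 'effort': array([ 1.13026098e-05, -5.32382512e+01,  2.23829120e-02, -2.51299417e+01,
        1.16269203e-02,  7.69410603e-03,  1.99103944e-06]), 'position': array([271.24920949, 590.04317241, 230.29918441]), 'orientation': array([-6.71518775e-01, -3.06870807e+00,  2.90019789e-03]), 'ft_force': array([-1.11394376, -0.25462147,  1.13638388]), 'wrist_torque': array([ 0.00281196,  0.01232027, -0.00773522]), 'gripper_width': 85.66179002465815}
scene {'fx': 350.0416781559717, 'fy': 350.0416781559717, 'cx': 252.2107080042513, 'cy': 188.78810308421933, 'xyz': array([927.58443613, 673.7504512 , 537.46316383]), 'rotation': array([-0.6462068 , -2.54169477,  1.32144628])}
top {'fx': 372.48213225292096, 'fy': 372.48213225292096, 'cx': 264.1838406422461, 'cy': 191.98159120858804, 'xyz': array([ 408.60058676,   73.32862584, 1030.4521493 ]), 'rotation': array([-2.16222566,  2.05669602, -0.22350203])}
wrist {'fx': 297.3186396354542, 'fy': 297.3186396354542, 'cx': 255.5593672701013, 'cy': 194.0014365259444, 'mount': array([[-2.26688965e-04, -9.46326169e-01, -3.23213134e-01,
         8.30222615e+01],
       [ 9.99999968e-01, -1.79485178e-04, -1.75851260e-04,
        -6.44417361e-02],
       [ 1.08400682e-04, -3.23213164e-01,  9.46326180e-01,
        -1.43416643e+02],
       [ 0.00000000e+00,  0.00000000e+00,  0.00000000e+00,
         1.00000000e+00]])}
```

View pics/scene0.png

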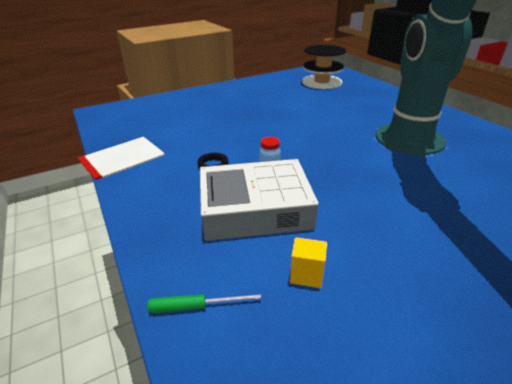

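View pics/top0.png

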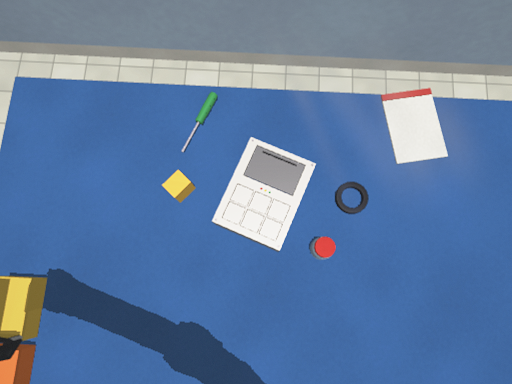

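View pics/wrist0.png

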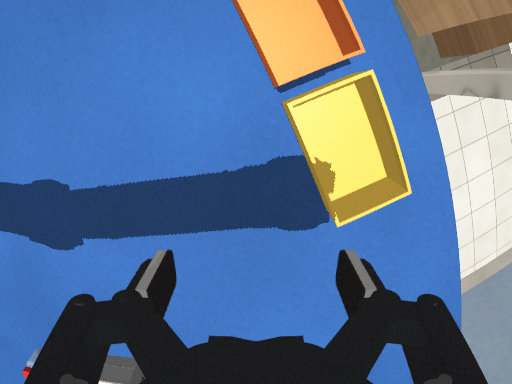

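The top view shows the whole unit, with face corners near (252,138), (315,163), (281,249) and (213,221). The modules are on the lower (robot) side. The carton is at (180,185), the jar at (323,247), the tape at (352,198) and the driver at (200,120). Next I'll measure the face.

```bash
cat > h.py <<'E'
import numpy as np,cv2
from scipy.spatial.transform import Rotation as R
def ray(c,uv,z):
    d=np.array([(uv[0]-c["cx"])/c["fx"],(uv[1]-c["cy"])/c["fy"],1.])
    d=R.from_rotvec(c["rotation"]).as_matrix()@d
    return c["xyz"]+d*(z-c["xyz"][2])/d[2]
def proj(c,p):
    q=R.from_rotvec(c["rotation"]).as_matrix().T@(np.array(p)-c["xyz"])
    return c["fx"]*q[0]/q[2]+c["cx"],c["fy"]*q[1]/q[2]+c["cy"]
E
python3 - <<'E'
from h import *
from rig import camera
c=camera("top");im=c["image"];hsv=cv2.cvtColor(im,cv2.COLOR_BGR2HSV)
m=((hsv[...,1]<70)&(hsv[...,2]>50)).astype(np.uint8)*255
m[:,:200]=0;m[:,335:]=0;m[:120]=0;m[270:]=0
m=cv2.morphologyEx(m,cv2.MORPH_CLOSE,np.ones((9,9)))
ct=max(cv2.findContours(m,0,1)[0],key=cv2.contourArea)
b=cv2.boxPoints(cv2.minAreaRect(ct));print(b)
P=np.array([ray(c,p,75) for p in b]);print(P.round(1))
print([np.linalg.norm(P[i]-P[i-1]).round(1) for i in range(4)],P.mean(0))
big=cv2.resize(im[120:270,190:340],None,fx=4,fy=4,interpolation=cv2.INTER_CUBIC)
cv2.polylines(big,[np.int32((b-[190,120])*4+2)],True,(0,0,255),1)
cv2.imwrite("pics/face.png",big)
E
```

```text
[[210.3884  222.62772]
 [247.39897 134.21353]
 [316.16336 162.99863]
 [279.15277 251.41281]]
[[525.6 212.8  75. ]
 [771.  131.8  75. ]
 [699.3 -56.3  75. ]
 [461.1  32.9  75. ]]
[np.float64(191.2), np.float64(258.4), np.float64(201.3), np.float64(254.3)] [614.23856744  80.32144717  75.        ]
```

View pics/face.png

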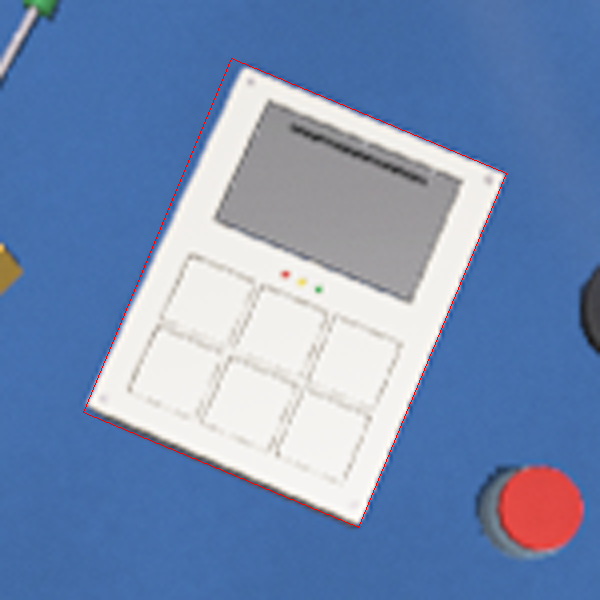

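The white face is visible, but the box fit caught some of the near side wall. I'll tighten the mask and take four-corner quadrilaterals, then cross-check with the module grid and the scene view.

```bash
cat >> h.py <<'E'
def quad(c,x0,x1,y0,y1,thr):
    hsv=cv2.cvtColor(c["image"],cv2.COLOR_BGR2HSV)
    m=((hsv[...,1]<40)&(hsv[...,2]>thr)).astype(np.uint8)*255
    r=np.zeros_like(m);r[y0:y1,x0:x1]=m[y0:y1,x0:x1]
    ct=max(cv2.findContours(r,0,1)[0],key=cv2.contourArea)
    h=cv2.convexHull(ct);return cv2.approxPolyN(h,4).reshape(-1,2).astype(float)
E
python3 - <<'E'
from h import *
from rig import camera
for n,a in(("top",(200,335,120,270,200)),("scene",(190,325,150,245,200))):
    c=camera(n);b=quad(c,*a);print(n,b.tolist())
    P=np.array([ray(c,p,75) for p in b]);print(P.round(1).tolist())
    print([np.linalg.norm(P[i]-P[i-1]).round(1) for i in range(4)],P.mean(0).round(1))
    for i in range(4):
        d=P[i]-P[i-1];print(round(np.degrees(np.arctan2(d[1],d[0])),1),end=' ')
    print()
    # grey hatch
    hsv=cv2.cvtColor(c["image"],cv2.COLOR_BGR2HSV)
    print(hsv[170,275] if n=="top" else hsv[185,228])
c=camera("top");hsv=cv2.cvtColor(c["image"],cv2.COLOR_BGR2HSV)
m=((hsv[...,1]<45)&(hsv[...,2]>110)&(hsv[...,2]<185)).astype(np.uint8)*255
m[:,:235]=0;m[:,310:]=0;m[:140]=0;m[200:]=0
m=cv2.morphologyEx(m,cv2.MORPH_OPEN,np.ones((3,3)));m=cv2.morphologyEx(m,cv2.MORPH_CLOSE,np.ones((7,7)))
ct=max(cv2.findContours(m,0,1)[0],key=cv2.contourArea);b=cv2.boxPoints(cv2.minAreaRect(ct))
P=np.array([ray(c,p,75) for p in b]);print("hatch",P.round(1).tolist(),[np.linalg.norm(P[i]-P[i-1]).round(1) for i in range(4)],P.mean(0).round(1))
E
```

```text
top [[316.0, 163.0], [279.0, 250.0], [211.0, 221.0], [250.0, 136.0]]
[[699.2, -55.8, 75.0], [464.6, 33.4, 75.0], [529.9, 211.6, 75.0], [766.2, 124.5, 75.0]]
[np.float64(192.4), np.float64(251.0), np.float64(189.7), np.float64(251.9)] [615.   78.4  75. ]
-110.4 159.2 69.9 -20.2 
[150   3 153]
scene [[318.0, 203.0], [201.0, 214.0], [200.0, 167.0], [297.0, 158.0]]
[[531.8, 209.5, 75.0], [765.5, 120.8, 75.0], [700.1, -55.4, 75.0], [464.2, 28.6, 75.0]]
[np.float64(193.2), np.float64(250.0), np.float64(188.0), np.float64(250.4)] [615.4  75.9  75. ]
69.5 -20.8 -110.4 160.4 
[120  12 131]
hatch [[657.0, 137.2, 75.0], [744.5, 107.5, 75.0], [692.9, -27.4, 75.0], [607.4, 4.3, 75.0]] [np.float64(141.9), np.float64(92.3), np.float64(144.5), np.float64(91.2)] [675.4  55.4  75. ]
```

Both views agree: the unit centre is at (615,77), yaw about -20.4°, with 250×190 edges. The hatch centre (675.4,55.4) matches the expected (675,54.7). Module centre is about (561.6,96.9). I'll close the fingers, align the yaw and move above the first module.

Call:
{"fn": "send_rows", "kwargs": {
  "deltas": [0,0,0,0,0,-0.075,-1,-0.02,-0.015,0,0,0,0,-1,-0.03,-0.022,0,0,0,0,-1,-0.03,-0.022,0,0,0,0,-1,-0.03,-0.022,0,0,0,0,-1,-0.03,-0.022,0,0,0,0,-1,-0.03,-0.022,0,0,0,0,-1,-0.03,-0.022,0,0,0,0,-1,-0.03,-0.022,0,0,0,0,-1,-0.03,-0.022,0,0,0,0,-1,-0.03,-0.022,0,0,0,0,-1,-0.03,-0.022,0,0,0,0,-1]
}}

```text
time_s: 1.35
position: [493.3, 257.0, 229.2]
orientation: [-0.516, -3.095, -0.009]
ft_force: [1.0, 0.3, -0.6]
gripper_width: 0.2
```

```bash
cat >> h.py <<'E'
Y=np.radians(-20.4);U=np.array([np.cos(Y),np.sin(Y),0]);V=np.array([-np.sin(Y),np.cos(Y),0])
MC=np.array([615,77,75.])-57*U
def rep():
    from rig import get_state
    s=get_state();d=s["position"]-MC
    M=R.from_rotvec(s["orientation"]).as_matrix()
    Mt=np.c_[-U,V,[0,0,-1]]
    print("t",s["time_s"],"unit uv",(d@U).round(1),(d@V).round(1),"z",s["position"][2].round(2),"F",s["ft_force"].round(1),"w",round(s["gripper_width"],1),"rot needed(tool)",R.from_matrix(M.T@Mt).as_rotvec().round(4))
E
python3 -c "from h import *;rep()"
```

```text
t 1.35 unit uv -119.8 126.3 z 229.21 F [ 1.   0.3 -0.6] w 0.2 rot needed(tool) [ 0.0053 -0.0047  0.0254]
```

Call:
{"fn": "send_rows", "kwargs": {
  "deltas": [-0.025,-0.02,0.02,0.002,-0.002,0.012,-1,-0.025,-0.02,0.03,0.002,-0.002,0.012,-1,-0.025,-0.02,0.03,0,0,0,-1,-0.02,-0.016,0.025,0,0,0,-1,0,0,0.01,0,0,0,-1,0,0,0,0,0,0,-1]
}}

```text
time_s: 1.85
position: [564.9, 142.3, 116.9]
orientation: [0.577, 3.077, 0.006]
ft_force: [0.9, 0.9, -0.2]
gripper_width: 0.2
```

```bash
python3 - <<'E'
from h import *;rep()
from rig import camera
for n in("scene","wrist"): cv2.imwrite(f"pics/{n}1.png",camera(n)["image"])
E
```

```text
t 1.85 unit uv -12.7 43.7 z 116.91 F [ 0.9  0.9 -0.2] w 0.2 rot needed(tool) [ 0.0055  0.0102 -0.0149]
```

View pics/scene1.png

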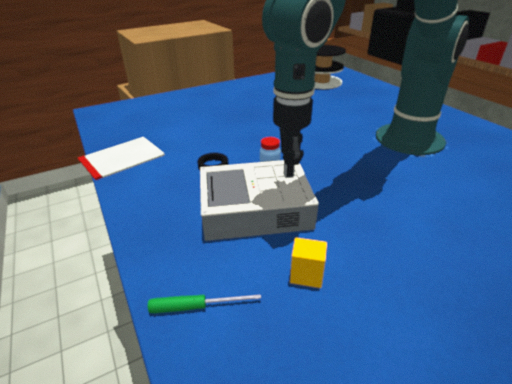

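View pics/wrist1.png

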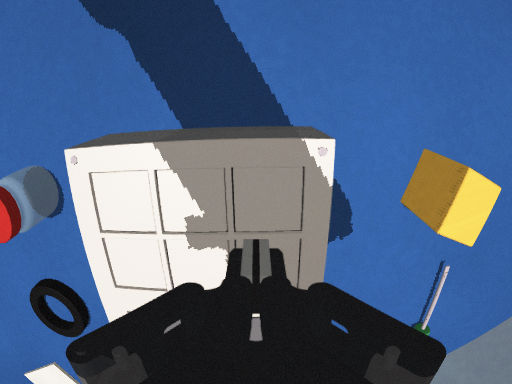

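The scene view shows the shut fingers above the near modules. In the wrist view the fingertips (about (256,245)) are over the strip between rows in the y=+52 column, which agrees with the measured u of about -13. I'll correct the position and lower a little.

Call:
{"fn": "send_rows", "kwargs": {
  "deltas": [0.006,0.004,0.008,0.003,0.005,-0.007,-1,0.006,0.004,0.008,0.002,0.004,-0.006,-1,0,0,0.008,0,0,0,-1,0,0,0.004,0,0,0,-1,0,0,0,0,0,0,-1,0,0,0,0,0,0,-1]
}}

```text
time_s: 2.45
position: [556.7, 165.1, 92.8]
orientation: [0.536, 3.087, 0.013]
ft_force: [-1.0, -0.6, -0.3]
gripper_width: -0.2
```

```bash
python3 -c "from h import *;rep()"
```

```text
t 2.45 unit uv -28.3 62.2 z 92.84 F [-1.  -0.6 -0.3] w -0.2 rot needed(tool) [0.0095 0.0063 0.0122]
```

Call:
{"fn": "send_rows", "kwargs": {
  "deltas": [0,0,0,0,0,0,-1,0,0,0,0,0,0,-1]
}}

```text
time_s: 2.62
position: [556.8, 165.6, 93.1]
orientation: [0.535, 3.087, 0.013]
ft_force: [-0.6, -0.3, 0.3]
gripper_width: -0.1
```

```bash
python3 -c "
from h import *;rep();rep()
from rig import get_state
print(get_state()['joint_vel'].round(3))"
```

```text
t 2.6167 unit uv -28.5 62.7 z 93.15 F [-0.6 -0.3  0.3] w -0.1 rot needed(tool) [0.0099 0.0067 0.0129]
t 2.6167 unit uv -28.5 62.7 z 93.15 F [-0.6 -0.3  0.3] w -0.1 rot needed(tool) [0.0099 0.0067 0.0129]
[-0.001 -0.    -0.001 -0.002  0.001  0.002 -0.002]
```

Call:
{"fn": "send_rows", "kwargs": {
  "deltas": [-0.002,-0.005,0.004,0.005,0.003,0.006,-1,-0.001,-0.005,0.004,0.005,0.003,0.006,-1,0,0,0.003,0,0,0,-1,0,0,0,0,0,0,-1,0,0,0,0,0,0,-1]
}}

```text
time_s: 3.03
position: [557.1, 152.8, 81.6]
orientation: [0.56, 3.09, -0.002]
ft_force: [0.4, -0.1, 0.2]
gripper_width: -0.0
```

```bash
python3 -c "from h import *;rep()"
```

```text
t 3.0333 unit uv -23.7 50.8 z 81.6 F [ 0.4 -0.1  0.2] w -0.0 rot needed(tool) [-0.0009  0.0015 -0.0026]
```

Call:
{"fn": "send_rows", "kwargs": {
  "deltas": [0,0,0.003,0,0,0,-1,0,0,0.002,0,0,0,-1,0,0,0,0,0,0,-1]
}}

```text
time_s: 3.28
position: [557.2, 152.6, 76.1]
orientation: [0.561, 3.09, -0.002]
ft_force: [-0.7, 0.2, 0.6]
gripper_width: -0.2
```

Call:
{"fn": "send_rows", "kwargs": {
  "deltas": [0,0,0.001,0,0,0,-1,0,0,0.001,0,0,0,-1]
}}

```text
time_s: 3.45
position: [557.2, 152.8, 74.0]
orientation: [0.56, 3.09, -0.001]
ft_force: [-0.5, 0.8, -0.4]
gripper_width: 0.2
```

Call:
{"fn": "send_rows", "kwargs": {
  "deltas": [0,0,0.001,0,0,0,-1]
}}

```text
time_s: 3.53
position: [557.3, 152.9, 73.1]
orientation: [0.56, 3.09, -0.001]
ft_force: [-3.4, -0.9, 13.5]
gripper_width: -0.0
```

Call:
{"fn": "send_rows", "kwargs": {
  "deltas": [0,0,0,0,0,0,-1]
}}

```text
time_s: 3.62
position: [557.4, 153.0, 73.2]
orientation: [0.56, 3.09, -0.001]
ft_force: [0.4, -0.6, -0.0]
gripper_width: 0.2
```

Call:
{"fn": "send_rows", "kwargs": {
  "deltas": [0,0,0.0008,0,0,0,-1]
}}

```text
time_s: 3.7
position: [557.5, 153.1, 73.1]
orientation: [0.56, 3.09, -0.001]
ft_force: [-3.4, -0.8, 11.9]
gripper_width: -0.5
```

This one is rigid: 12–13 N at 73.1 mm. On to (-26, 0).

Call:
{"fn": "send_rows", "kwargs": {
  "deltas": [0,0,-0.006,0,0,0,-1,0,0,-0.003,0,0,0,-1,0.001,-0.015,0,0,0,0,-1,0.001,-0.018,0,0,0,0,-1,0,-0.017,0,0,0,0,-1,0,0,0,0,0,0,-1,0,0,0,0,0,0,-1]
}}

```text
time_s: 4.28
position: [536.1, 103.3, 83.0]
orientation: [0.558, 3.089, -0.0]
ft_force: [0.8, 0.2, -0.3]
gripper_width: 0.0
```

```bash
python3 -c "from h import *;rep()"
```

```text
t 4.2833 unit uv -26.1 -2.9 z 82.99 F [ 0.8  0.2 -0.3] w 0.0 rot needed(tool) [ 0.0002  0.0028 -0.0014]
```

Call:
{"fn": "send_rows", "kwargs": {
  "deltas": [0,0.002,0.003,0,0,0,-1,0,0,0.003,0,0,0,-1,0,0,0.002,0,0,0,-1,0,0,0,0,0,0,-1]
}}

```text
time_s: 4.62
position: [537.3, 106.5, 74.2]
orientation: [0.556, 3.088, 0.001]
ft_force: [-1.1, -0.3, 0.4]
gripper_width: -0.3
```

Call:
{"fn": "send_rows", "kwargs": {
  "deltas": [0,0,0.001,0,0,0,-1]
}}

```text
time_s: 4.7
position: [537.5, 107.2, 73.0]
orientation: [0.555, 3.089, 0.001]
ft_force: [-1.3, -2.4, 11.8]
gripper_width: -0.1
```

Call:
{"fn": "send_rows", "kwargs": {
  "deltas": [0,0,0.0008,0,0,0,-1]
}}

```text
time_s: 4.78
position: [537.6, 107.2, 72.3]
orientation: [0.554, 3.089, 0.001]
ft_force: [-1.3, -2.6, 5.1]
gripper_width: 0.1
```

It gives: 72.3 mm at about 5 N. I'll keep pressing here.

Call:
{"fn": "send_rows", "kwargs": {
  "deltas": [0,0,0.0012,0,0,0,-1]
}}

```text
time_s: 4.87
position: [537.5, 107.2, 71.2]
orientation: [0.554, 3.089, 0.0]
ft_force: [-1.1, -1.0, 4.3]
gripper_width: 0.0
```

Call:
{"fn": "send_rows", "kwargs": {
  "deltas": [0,0,0.0012,0,0,0,-1]
}}

```text
time_s: 4.95
position: [537.5, 107.2, 70.1]
orientation: [0.553, 3.09, -0.0]
ft_force: [-0.6, -1.5, 1.4]
gripper_width: -0.2
```

Call:
{"fn": "send_rows", "kwargs": {
  "deltas": [0,0,0.0012,0,0,0,-1]
}}

```text
time_s: 5.03
position: [537.6, 107.4, 68.8]
orientation: [0.553, 3.089, 0.0]
ft_force: [-0.6, 0.1, -0.4]
gripper_width: 0.1
```

Call:
{"fn": "send_rows", "kwargs": {
  "deltas": [0,0,0.0012,0,0,0,-1]
}}

```text
time_s: 5.12
position: [537.7, 107.6, 67.3]
orientation: [0.553, 3.089, 0.001]
ft_force: [0.5, -0.4, 0.7]
gripper_width: 0.3
```

It snapped over and the force is gone. One more small step to find the bottom.

Call:
{"fn": "send_rows", "kwargs": {
  "deltas": [0,0,0.0008,0,0,0,-1]
}}

```text
time_s: 5.2
position: [537.8, 107.7, 67.0]
orientation: [0.553, 3.089, 0.001]
ft_force: [-5.5, -1.6, 18.0]
gripper_width: 0.1
```

Bottomed at 67.0 mm with 18 N, well under 60 N. Drawing back straight up, then away.

Call:
{"fn": "send_rows", "kwargs": {
  "deltas": [0,0,-0.005,0,0,0,-1,0,0,-0.01,0,0,0,-1,0,0,-0.02,0,0,0,-1,0,0,-0.025,0,0,0,-1,0,0,-0.025,0,0,0,-1,0.01,0.01,-0.025,0,0,0,-1,0.02,0.02,-0.02,0,0,0,-1,0.025,0.025,0,0,0,0,-1,0.025,0.025,0,0,0,0,-1,0,0.03,0,0,0,0,-1,0,0.03,0,0,0,0,-1,0,0.02,0,0,0,0,-1,0,0,0,0,0,0,-1,0,0,0,0,0,0,-1,0,0,0,0,0,0,-1]
}}

```text
time_s: 6.45
position: [517.4, 294.7, 211.7]
orientation: [0.556, 3.083, 0.015]
ft_force: [0.3, -0.0, 0.2]
gripper_width: -0.4
```

```bash
python3 - <<'E'
from h import *;rep()
from rig import camera
a=camera("scene")["image"];b=camera("top")["image"]
cv2.imwrite("pics/s2.png",cv2.resize(a[130:320,140:340],None,fx=3,fy=3));cv2.imwrite("pics/t2.png",b)
E
```

```text
t 6.45 unit uv -110.3 170.1 z 211.68 F [ 0.3 -0.   0.2] w -0.4 rot needed(tool) [ 0.011   0.0074 -0.0007]
```

View pics/s2.png

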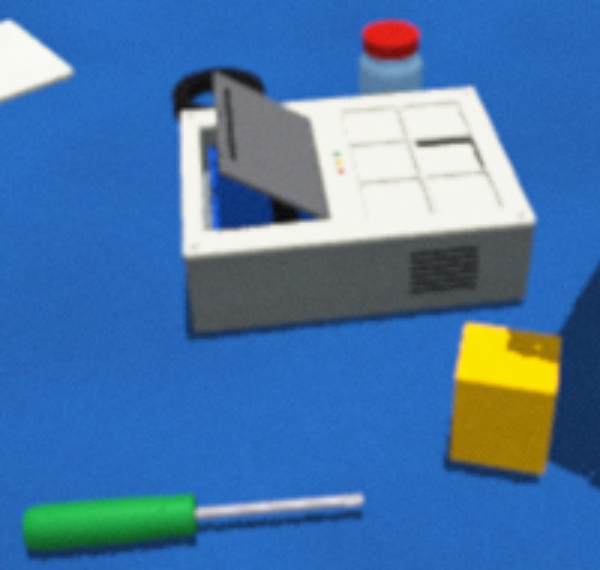

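View pics/t2.png

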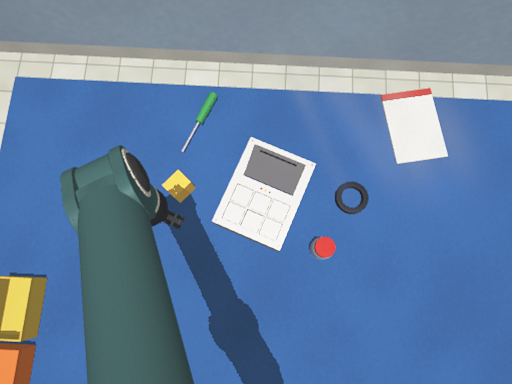

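The hatch stands open (scene crop, flap edge from (215,80) to (325,215)) and the near-row middle module is sunk. In the top view the carton, jar, tape and driver are where they were, and the arm is clear. Handing in.

```bash
python3 -c "from rig import close_job;print(close_job())"
```

```text
the job is handed in; nothing more can be done
None
```

The hatch is open and was still up in the last pictures, about a second after the press. I have handed the job in.

- **Finding the unit:** two camera views agreed on the unit to about 3 mm, centre near (615, 77) mm and yaw about -20.4°.
- **Feeling:** the first module, at (-26, +52) mm from the modules' middle, was rigid: about 13 N at 73.1 mm. The second, at (-26, 0), gave at about 5 N. First contact with it briefly read about 12 N.
- **Pressing:** I pressed the second module until it snapped over and stopped at 67.0 mm, with a peak of 18 N. That is above the 10 N you called plenty, but below the 60 N limit.
- **Last checks:** the module stayed sunk and the carton, jar, tape and driver had not visibly moved. The arm was clear, with the tool tip at 212 mm and zero force apart from sensor noise. About 6.5 s of the 58 s had been used, and no check failed.

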